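# Clamp a bottle in the lever fixture and hold the lever

### The arm

A 6-joint arm with a two-finger parallel gripper is mounted at the origin on a cart in front of the work surface, level with it; the furniture and walls round the work are solid. World frame = base frame: x ahead of the robot, y to its left, z up, the work surface at z = 0. Lengths are in m, angles in degrees, forces in N, time in s.
With the tool pointing down it reaches from about 0.35 to 0.775 m from the base axis. Payload 5.5 kg.
Tool frame: the origin (TCP) lies on the front face of the gripper's body, between the roots of the fingers; the fingertips stand 73 mm ahead of it and the grasp point (between the pads) lies 54 mm ahead of it; z points along the fingers, y is the line along which they close (so a half turn about z gives the same grasp; the last joint's range is limited). The gripper opens to 85 mm and grips with 20 to 120 N. Pads are 22 mm wide; open, the fingers measure 114 mm over their backs; the gripper's body (76 mm by 85 mm) begins 54 mm behind the grasp point. The pads swing forward as they close: fully open they stand 13 mm farther back than shut.
Start: joints at [-7.998, 17.945, 2.641, 74.691, 0, 82.002], TCP at [0.575, -0, 0.304] pointing down, gripper open.
Joint ranges: [-158.12, 158.12], [-49.38, 96.58], [-58.88, 72.47], [-126.05, 133.96], [-84.25, 85.87], [-180, 180]. Speed limits (degrees/s): [147.25, 147.25, 180, 180, 180, 180].

### API

Orientations are given as a 3x3 rotation matrix whose columns are the frame's x, y, z axes.
In Python, from cell import r gives the robot as it stands.
- The arm moves only by the tool move_arm, never from a script. Its argument "steps" is one flat list of numbers, 7 for each row, row after row: the shift along the tool's x, y, z scaled (see below), then the turn, a rotation vector about the tool's x, y, z scaled (see below), then the opening, from 0 (shut) to 1 (fully open). A call has 1 to 8 rows; each row shifts and turns the commanded pose from where the row before left it, along the tool's axes as they then stand; what a row does not reach is not made up. The controller multiplies each number of a shift by 0.1 m and each number of a turn by 0.5 rad. A row lasts 1/8 s, in which the tool goes at most 62.5 mm and 10.7 degrees, less where a joint would pass 70% of its speed; a pose out of reach is approached as far as the arm can. A call with a number of a shift or a turn outside -1 to 1 is refused whole. A call with a gripper value outside its range is refused whole. The fingers move at their own pace and stop on an object; "squeeze" is the grip in N (left out, the last holds). Time passes only in rows, so rows that do not move let the fingers close. It gives the time, the measured TCP pose, the force, the opening and the grip force at its end, in the units of the state.
- r.read_state(): the state, without advancing time (a new reading comes with each control period).
- r.snapshot(name): name is "scene" or "side" or "wrist"; returns a dict with "color" (384x512x3 uint8, red, green, blue), "vertical_fov" (degrees; the focal length in pixels is half the picture's height over the tangent of half this angle, whatever the lens; pixels are square), "cx", "cy" (the principal point, pixels), "view" (4x4, takes a point from world to camera coordinates); the wrist camera has in their place "tool_from_camera" (4x4, takes a point from camera to tool coordinates, whose origin is the TCP and whose axes are the flange's). Camera axes: x right, y up, looking along -z (the intrinsics and any distortion apply to the point x, -y, -z); pixel columns grow to the right and rows downward; lengths in m; the calibration is good to about 2 mm. A picture is of the moment at which its call begins: read the wrist's pose just before it. There is no depth.
- r.close_job(): hands the job in; it is judged then, once.
The state is a dict: "time_s": time; "joints": joint angles; "qvel": joint speeds; "joint_efforts": joint torques, N m; "tcp_pos": TCP position; "eef_rot": TCP orientation; "wrist_force": force on the tool from outside, world axes, zero at the start; "moment": the same for the moment, N m; "gripper_width": opening from 0.0 (shut) to 1.0 (fully open); "gripper_force": force on a finger pad.
Only numpy, scipy, OpenCV 4.12 (cv2) and the standard library are available. Lean on these libraries where they do the work, as an engineer would, in place of code of your own. Each camera call takes 0.05 s, during which the arm holds its last target. There are 200 camera calls.

### The job

Lay the standing purple bottle with the red cap gently on its side in the black V-cradle of the metal clamping fixture, cap against or near the fixed end stop and foot towards the clamp pad, and let go of it (do not drop it). Then tip the red safety catch outwards, away from the cradle, and after that take the lever by its black grip and pull it towards the robot as far as it goes, so that the pad presses the bottle against the stop. The lever springs back if released, so finish while still holding it fully pulled; leave the blue-capped bottle, the marker pen and the petri dish where they are.

Things in the scene. Friction and masses are not known exactly. Their poses are not given: they have to be found in the camera images.
- stain_bottle: the purple bottle with a red screw cap, standing upright at the start, about 0.15 kg; 109 mm tall. Body 48 mm diameter (round) up to about 75 mm height, then a shoulder; the cap is 37 mm diameter from 88 to 109 mm. Origin: centre of its underside; its z axis runs along the bottle from foot to cap
- bottle_mid (a point): the point on the bottle's axis halfway along it, 54.5 mm from the underside
- fixture: fixed clamping fixture, aluminium plate 120 x 270 x 12 mm (x +-60, y -120 to 150 mm). Origin on the worktop; z up, -x faces the robot. In this frame (mm), along y on one axis at x 0, z 62: end stop, V-cradle, clamp pad, grey ram housing (44 wide, y -51 to -17, top z 82), lever (y -75), outer bearing (y -107 to -95, top z 80)
- cradle (a point): where bottle_mid belongs: fixture (0, 68.5, 62), axes as the fixture's. The bottle lies along y, cap to +y (stop), foot to -y (pad), with 9 mm free at each end; the pad later pushes it to the stop. Two black V saddles carry it: under the foot (y 29 to 39) and the cap (y 113 to 121), x +-34, tops under z 60; between them fingers have room down to the plate (z 12)
- end_stop (a point): centre of the steel end stop's face, fixture (0, 132, 60): the block's top edge, 26 mm wide, 10 mm thick; the cap is pressed against it
- clamp_pad: round black rubber pad, 32 mm diameter; origin in the centre of its face, at rest at fixture (0, 5, 62). The lever drives it towards +y, 24 mm at full pull; it is sprung (1.2 N/mm, 12 mm travel) and then presses on the bottle's foot with about 9 N once the bottle is at the stop
- catch (a joint): red safety catch (rad): 0 upright, locks the lever; 1.2 tipped fully out (to fixture -y); lever free from about 0.5. Hinge along x through fixture (0, -75, 50). Upright 12 mm wide at x -35 to -25; on top, 50 mm above the hinge, a 10 mm bar along x from a 24 mm wide plate at the lever's rod to the ball tip. 1 to 2 N tips it; it stays where left. Push its front part (x -62 to -44) sideways
- catch_tip (a point): centre of the 16 mm ball at the front end of the catch's bar: fixture (-62, -75, 100) when the catch is upright; it moves with the catch
- lever (a joint): lever (rad): 0 at rest, leaning 0.5 back (to fixture +x) from vertical; grows as its top is pulled to -x; stop at 0.8 (leaning 0.3 forward). Hinge along y at lever_hinge; grip 120 mm from it. Spring return: about 1.5 N at the grip at rest, 7 N at full pull with a bottle clamped. Blocked after about 0.1 rad while the catch is upright
- lever_hinge (a point): point of the lever's hinge axis: fixture (0, -75, 62)
- lever_grip: black cylindrical grip at the lever's top, 28 mm diameter, 30 mm long along fixture y; pinch its flat ends from above (fingers closing along y), it turns freely about y on the lever. Origin at its centre: fixture (58, -75, 167) at rest, (-35, -75, 177) at full pull. A 12 mm rod is below it
- buffer_bottle: bystander: white bottle with a blue cap, 60 mm diameter, 128 mm tall, standing behind the fixture; origin under its centre
- marker_1: bystander: marker pen lying on the worktop, 135 mm long, 17 mm thick; origin under its middle
- petri_1: bystander: round petri dish, 60 mm diameter, 15 mm high, lying in front of the fixture; origin under its centre

How it is judged (in metres and radians):
On the way, in this order (a step that is already met when the one before it is completed fails the run):
1. the bottle lies in the cradle, cap towards the stop, let go of, the catch still upright (x of bottle_mid in the frame of cradle between -0.007 and 0.007 m and z of bottle_mid in the frame of cradle between -0.007 and 0.007 m and y of bottle_mid in the frame of cradle between -0.018 and 0.018 m and angle between the z axis of stain_bottle and the y axis of fixture, either way round below 0.12 rad and y of stain_bottle in the frame of cradle below -0.03 m and contact force between the fingers and stain_bottle below 0.3 N and value of joint catch below 0.4 rad), for 0.3 s.
2. the catch is tipped out while the lever is still at rest (value of joint catch above 0.8 rad and value of joint lever below 0.2 rad), for 0.1 s.
3. the lever is pulled fully and the pad presses the bottle (value of joint lever above 0.7 rad and contact force between clamp_pad and stain_bottle above 4 N), for 0.3 s.
At the end, for the whole second after the job is handed in: Bottle in the cradle, not touched by the fingers (middle within 7 mm across and in height, 18 mm along; axis within 0.12 rad; foot to the pad); catch beyond 0.8 rad; fingers on the lever grip (over 1 N) with the lever beyond 0.7 rad; pad on the bottle with over 4 N (all of step 3 and x of bottle_mid in the frame of cradle between -0.007 and 0.007 m and z of bottle_mid in the frame of cradle between -0.007 and 0.007 m and y of bottle_mid in the frame of cradle between -0.018 and 0.018 m and angle between the z axis of stain_bottle and the y axis of fixture, either way round below 0.12 rad and y of stain_bottle in the frame of cradle below -0.03 m and contact force between the fingers and stain_bottle below 0.3 N and value of joint catch above 0.8 rad and contact force between the fingers and lever_grip above 1 N and linear speed of stain_bottle below 0.03 m/s); the arm keeps its last pose, push and grip.
It fails at once if the white bottle with the blue cap is displaced by more than 30 mm (distance of buffer_bottle from where it was at the start of the episode above 0.03 m).
It fails at once if the marker pen is displaced by more than 30 mm (distance of marker_1 from where it was at the start of the episode above 0.03 m).
It fails at once if the petri dish is displaced by more than 30 mm (distance of petri_1 from where it was at the start of the episode above 0.03 m).
It fails at once if the bottle is dropped (moves faster than 0.6 m/s while the fingers do not touch it) (linear speed of stain_bottle above 0.6 m/s and contact force between the fingers and stain_bottle below 0.05 N).
It fails at once if the lever is forced while the catch locks it (value of joint lever above 0.25 rad and value of joint catch below 0.4 rad).
It also fails if it takes over 67 s, if anything falls off the work surface, if the arm or the gripper's body presses on something with over 40 N, if the wrist force passes 120 N, or if a joint passes its speed limit or range.

## Working session

There is one attempt and no reset: what is moved stays moved. The work goes in short steps, Python scripts to look and compute and a tool call to move; the robot and the scene stay as the last step left them, time stands still between calls to the robot, and variables do not carry over. Pictures are saved under pics/ and viewed, at most 12 in all, crops included, and the job is handed in when it is done.

Besides the shell and the picture viewer there is one more tool, called after "Emit:" by a JSON object that holds its "api" and its "payload", one argument or row to a line. move_arm: Moves the arm, as the interface text tells. Shifts and turns lie within -1 to 1; 1 stands for 0.1 m of shift or 0.5 rad of turn. Its arguments: {"type":"object","properties":{"steps":{"type":"array"},"squeeze":{"type":"number"}},"required":["steps"]}

```bash
mkdir -p pics
cat > h.py <<'E'
import numpy as np, cv2
from cell import r
def snap(n,f):
    s=r.read_state(); d=r.snapshot(n); cv2.imwrite('pics/'+f+'.png',d['color'][:,:,::-1])
    np.savez('pics/'+f+'.npz',color=d['color'],C=cam(d,s),f=foc(d),c=[d['cx'],d['cy']])
    return load(f)
def foc(d): return d['color'].shape[0]/2/np.tan(np.radians(d['vertical_fov'])/2)
def cam(d,s):
    if 'view' in d: return np.linalg.inv(np.array(d['view']))
    T=np.eye(4);T[:3,:3]=np.array(s['eef_rot']);T[:3,3]=s['tcp_pos'];return T@np.array(d['tool_from_camera'])
def load(f): return dict(np.load('pics/'+f+'.npz'))
def ray(d,u,v):
    p=d['C'][:3,:3]@np.array([(u-d['c'][0])/d['f'],-(v-d['c'][1])/d['f'],-1.]); return d['C'][:3,3],p/np.linalg.norm(p)
def plane(d,u,v,z):
    o,p=ray(d,u,v); return o+p*(z-o[2])/p[2]
def tri(*a):
    A=np.zeros((3,3));b=np.zeros(3);R=[ray(*x) for x in a]
    for o,p in R: M=np.eye(3)-np.outer(p,p);A+=M;b+=M@o
    X=np.linalg.solve(A,b); return X,[np.linalg.norm((np.eye(3)-np.outer(p,p))@(X-o)) for o,p in R]
def proj(d,X):
    q=np.linalg.inv(d['C'])@np.append(X,1); return d['c'][0]+d['f']*q[0]/-q[2], d['c'][1]+d['f']*q[1]/q[2]
E
python3 - <<'E'
from h import *
ks=r.snapshot('scene').keys(); print(ks)
a=[snap(n,n+'0')['color'] for n in('scene','side','wrist')]
for n in('scene0','side0','wrist0'):
    d=load(n); print(n,d['C'][:3,3],-d['C'][:3,2],d['f'],d['c'])
cv2.imwrite('pics/all.png',np.vstack([np.hstack(a[:2])])[:,:,::-1])
E
```

```text
dict_keys(['color', 'vertical_fov', 'cx', 'cy', 'view'])
scene0 [0.29406728 0.70030427 0.76259612] [ 0.29595465 -0.54667735 -0.78329734] 353.4581382462427 [262.62790345 191.2581836 ]
side0 [0.27621234 0.76771731 0.74914137] [ 0.28821796 -0.63098044 -0.72027362] 356.1778039048418 [256.00616451 192.30794934]
wrist0 [0.57488116 0.08001474 0.37328014] [-0.00106746 -0.31191279 -0.95011014] 298.7090259325452 [256.76790803 190.8146348 ]
```

View pics/scene0.png

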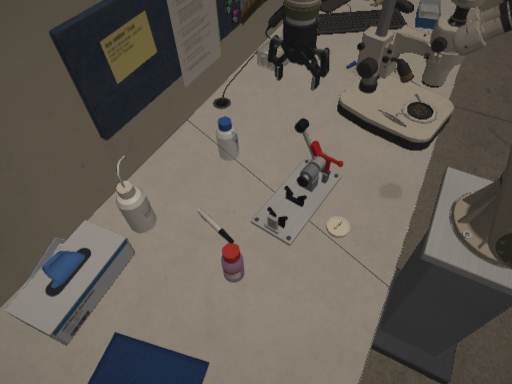

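View pics/side0.png

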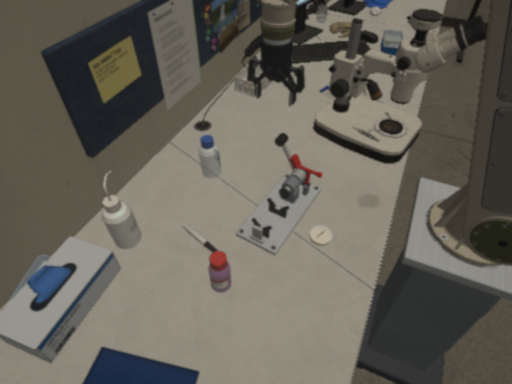

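View pics/wrist0.png

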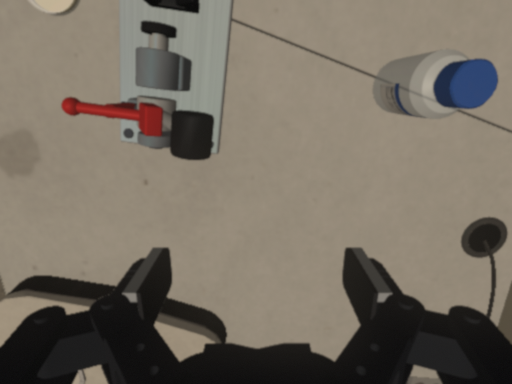

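The views show the purple bottle (scene 232,262; side 220,272), and the fixture with its stop at the lower left (scene 270,222) and the catch ball at (340,163). The wrist view shows the lever grip (192,135) and the ball (70,105).

```bash
cat >> h.py <<'E'
def blobs(d,kind,amin=30):
    h=cv2.cvtColor(d['color'],cv2.COLOR_RGB2HSV);H,S,V=[h[...,i].astype(int) for i in range(3)]
    m={'red':((H<8)|(H>172))&(S>150)&(V>70),'purple':(H>125)&(H<176)&(S>50)&(S<180),'blue':(H>100)&(H<125)&(S>120),'plate':(S<45)&(V>125)}[kind]
    n,l,st,c=cv2.connectedComponentsWithStats(m.astype(np.uint8)); return [(st[i].tolist(),c[i].round(1).tolist()) for i in range(1,n) if st[i][4]>=amin],l
E
python3 - <<'E'
from h import *
print(np.round(r.read_state()['eef_rot'],3))
for n in('scene0','side0','wrist0'):
    d=load(n)
    for k in('red','purple','blue'): print(n,k,blobs(d,k)[0])
S,D=load('scene0'),load('side0')
for n in 'scene0','side0':
    d=load(n); 
    x0,y0=(240,140) if n=='scene0' else (225,160)
    g=d['color'][y0:y0+110,x0:x0+110]
    cv2.imwrite('pics/c_'+n+'.png',cv2.resize(g,None,fx=3.6,fy=3.6,interpolation=cv2.INTER_CUBIC)[:,:,::-1])
a=[cv2.imread('pics/c_%s.png'%n) for n in('scene0','side0')]
cv2.imwrite('pics/crop.png',np.hstack(a))
E
```

```text
[[-0.     1.    -0.001]
 [ 1.     0.     0.   ]
 [ 0.    -0.001 -1.   ]]
scene0 red [([310, 141, 33, 31, 240], [323.1, 155.0]), ([223, 243, 17, 20, 273], [231.0, 252.8])]
scene0 purple [([233, 8, 7, 14, 49], [235.2, 12.9]), ([222, 253, 22, 29, 270], [234.0, 267.2])]
scene0 blue [([416, 12, 20, 17, 169], [424.5, 22.3]), ([218, 117, 13, 14, 142], [224.3, 123.5]), ([54, 241, 73, 94, 290], [88.4, 289.1]), ([43, 252, 42, 36, 843], [62.3, 266.2]), ([89, 333, 120, 51, 3971], [145.8, 364.6])]
side0 red [([291, 155, 31, 28, 153], [302.3, 166.5]), ([211, 251, 15, 19, 214], [218.1, 259.5])]
side0 purple [([211, 38, 6, 12, 58], [213.2, 43.0]), ([210, 263, 19, 18, 180], [220.2, 273.1])]
side0 blue [([364, 0, 27, 8, 147], [376.7, 2.5]), ([382, 47, 14, 7, 62], [389.0, 50.0]), ([202, 136, 10, 8, 61], [206.7, 139.3]), ([29, 267, 41, 36, 853], [47.5, 281.3]), ([39, 300, 39, 49, 93], [55.8, 326.9]), ([84, 349, 113, 35, 2530], [135.2, 370.8])]
wrist0 red [([62, 98, 100, 38, 1528], [121.0, 113.7])]
wrist0 purple []
wrist0 blue [([435, 60, 62, 48, 2312], [466.1, 83.4])]
```

View pics/crop.png

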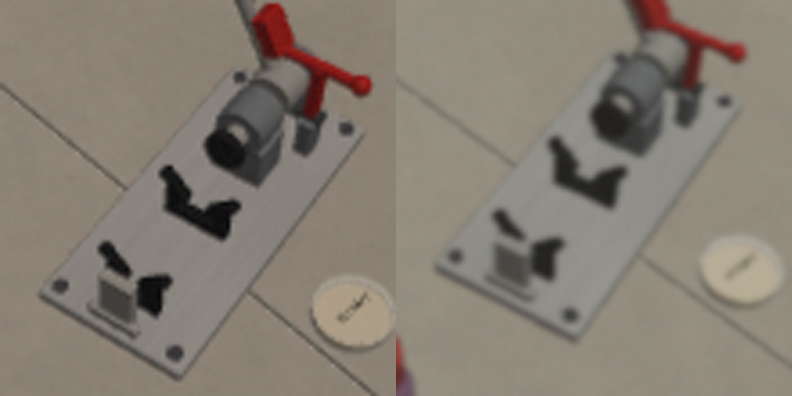

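The crop (scene half) shows the top corners of the plate: (40,293) and (182,374) at the stop end, (363,131) at the front lever corner. The catch ball is at (362,85).

Run:
```python
from h import *
S,D,W=load('scene0'),load('side0'),load('wrist0')
P=[plane(S,240+u/3.6,140+v/3.6,.012) for u,v in((40,293),(182,374),(363,131))]
Q=[plane(D,225+(u-396)/3.6,160+v/3.6,.012) for u,v in((434,266),(576,338),(743,105))]
for p in P,Q:
    print(np.round(p,4).tolist(),np.linalg.norm(p[0]-p[1]),np.linalg.norm(p[1]-p[2]))
    y=(p[1]-p[2])[:2];y/=np.linalg.norm(y);x=np.array([y[1],-y[0]])
    print('yaw y axis',np.degrees(np.arctan2(y[1],y[0])),'origin',(p[1][:2]+.06*x-.15*y),p[0][:2]-.06*x-.15*y,p[2][:2]+.06*x+.12*y)
print('ball tri',tri((S,240+362/3.6,140+85/3.6),(W,70,105.5)),tri((D,225+(736-396)/3.6,160+52/3.6),(W,70,105.5)))
print('bottle: cap',plane(S,231,252.8,.098),plane(D,218.1,259.5,.098),'foot',plane(S,234.5,275,.01), plane(D,220.5,283,.01))
print('petri',plane(S,240+352/3.6,140+312/3.6,.012),'buffer cap', plane(S,224.3,123.5,.12))
print('pen',plane(S,200,210,.008),plane(S,232,240,.008))
```

```text
[[0.5583, 0.2764, 0.012], [0.4419, 0.2897, 0.012], [0.4077, 0.0296, 0.012]] 0.11717023498585703 0.2623500053430948
yaw y axis 82.50917235773362 origin [0.48187515 0.13317619] [0.47930557 0.13546229] [0.48287246 0.1407609 ]
[[0.5572, 0.2795, 0.012], [0.4411, 0.2941, 0.012], [0.4041, 0.0317, 0.012]] 0.11704976872810692 0.2649613759125834
yaw y axis 81.97251628665799 origin [0.47956729 0.13714622] [0.47688956 0.13938989] [0.48027092 0.14213547]
ball tri (array([0.40995111, 0.0690881 , 0.10068732]), [np.float64(0.0005722288049652692), np.float64(0.0005722288049652871)]) (array([0.41003082, 0.06931855, 0.100184  ]), [np.float64(0.00016389455083524963), np.float64(0.00016389455083539603)])
bottle: cap [0.52760634 0.41388648 0.098     ] [0.5275395  0.41338656 0.098     ] foot [0.5221111  0.42133423 0.01      ] [0.52561602 0.41933401 0.01      ]
petri [0.35764102 0.19079353 0.012     ] buffer cap [0.74046717 0.08970856 0.12      ]
pen [0.69615748 0.30417981 0.008     ] [0.57517853 0.34359703 0.008     ]
```

```bash
cat >> h.py <<'E'
from scipy.spatial.transform import Rotation as Ro
FA=82.2; O=np.array([.481,.136,0])
fy=np.array([np.cos(np.radians(FA)),np.sin(np.radians(FA)),0]); fx=np.array([fy[1],-fy[0],0])
def fix(x,y,z): return O+fx*x/1e3+fy*y/1e3+np.array([0,0,z/1e3])
def Rt(az,tilt):  # tool x azimuth when down; tilt deg: tool z leans towards x
    a=np.radians(az);x=np.array([np.cos(a),np.sin(a),0]);z=np.array([0,0,-1.]);t=np.radians(tilt)
    Z=z*np.cos(t)+x*np.sin(t);X=x*np.cos(t)-z*np.sin(t);return np.array([X,np.cross(Z,X),Z]).T
def cur():
    s=r.read_state();return np.array(s['tcp_pos']),np.array(s['eef_rot'])
def plan(wps,g=1,start=None):  # wps: (pos,R,nrows)
    p,R=start or cur()
    for q,Q,n in wps:
        rows=[]
        for k in range(n,0,-1):
            s=np.round(R.T@(q-p)/k/.1,2); w=np.round(Ro.from_matrix(R.T@Q).as_rotvec()/k/.5,2)
            assert np.linalg.norm(s)<=.63 and np.linalg.norm(w)<=.375,(s,w)
            p=p+R@s*.1; R=R@Ro.from_rotvec(w*.5).as_matrix(); rows+=[*s.tolist(),*w.tolist(),g]
        print(str([float(x)+0. for x in rows]).replace('.0,',',').replace(' ',''))
    print('end',p.round(4),'err',(p-q).round(4)); return p,R
E
python3 - <<'E'
from h import *
A=np.array([.50,.18,.30]);B=np.array([.462,.303,.125])
plan([(A,Rt(68,35),5),(B,Rt(60,60),5)])
E
```

```text
[0.36,-0.15,0.01,-0.05,0.24,0.15,1,0.34,-0.18,0.04,-0.05,0.24,0.15,1,0.32,-0.2,0.08,-0.05,0.24,0.15,1,0.3,-0.23,0.11,-0.04,0.24,0.15,1,0.26,-0.25,0.15,-0.04,0.25,0.15,1.0]
[-0.04,-0.16,0.4,-0.04,0.17,0.04,1,-0.07,-0.17,0.39,-0.04,0.17,0.04,1,-0.11,-0.18,0.38,-0.04,0.18,0.03,1,-0.15,-0.18,0.37,-0.05,0.17,0.04,1,-0.18,-0.18,0.35,-0.04,0.18,0.03,1.0]
end [0.4623 0.3032 0.1253] err [0.0003 0.0002 0.0003]
```

Emit:
{"api": "move_arm", "payload": {
  "steps": [0.36,-0.15,0.01,-0.05,0.24,0.15,1,0.34,-0.18,0.04,-0.05,0.24,0.15,1,0.32,-0.2,0.08,-0.05,0.24,0.15,1,0.3,-0.23,0.11,-0.04,0.24,0.15,1,0.26,-0.25,0.15,-0.04,0.25,0.15,1],
  "squeeze": 30
}}

```text
time_s: 0.82
tcp_pos: [0.5, 0.1807, 0.3003]
eef_rot: [[0.309, 0.926, 0.216], [0.754, -0.377, 0.537], [0.579, -0.003, -0.815]]
wrist_force: [0.6, 0.4, 0.6]
gripper_width: 0.997
gripper_force: 0.0
```

Emit:
{"api": "move_arm", "payload": {
  "steps": [-0.04,-0.16,0.4,-0.04,0.17,0.04,1,-0.07,-0.17,0.39,-0.04,0.17,0.04,1,-0.11,-0.18,0.38,-0.04,0.18,0.03,1,-0.15,-0.18,0.37,-0.05,0.17,0.04,1,-0.18,-0.18,0.35,-0.04,0.18,0.03,1]
}}

```text
time_s: 1.45
tcp_pos: [0.4763, 0.2915, 0.1428]
eef_rot: [[0.261, 0.875, 0.408], [0.474, -0.484, 0.736], [0.841, 0.001, -0.541]]
wrist_force: [1.5, 0.3, -0.7]
gripper_width: 0.998
gripper_force: 0.0
```

Run:
```python
from h import *
d=snap('wrist','w1'); s=r.read_state(); print(s['time_s'],s['joints'],s['tcp_pos'],np.round(s['eef_rot'],3)); 
for k in 'red','purple': print(k,blobs(d,k)[0])
print(proj(d,np.array([.527,.414,.109])),proj(d,np.array([.527,.414,0])))
```

```text
1.5 [  6.57233131  13.25945765 -58.42225362 -23.84831245  43.25720671
 142.86722512] [0.47559708 0.29232523 0.13958087] [[ 0.261  0.875  0.407]
 [ 0.473 -0.484  0.737]
 [ 0.842  0.    -0.54 ]]
red [([19, 65, 13, 12, 98], [25.7, 70.1]), ([209, 135, 53, 58, 2539], [235.4, 162.9])]
purple [([208, 177, 60, 77, 3184], [239.6, 216.6])]
(np.float64(234.11209013577653), np.float64(151.29658857620558)) (np.float64(240.66815014847077), np.float64(234.83534369744714))
```

View pics/w1.png

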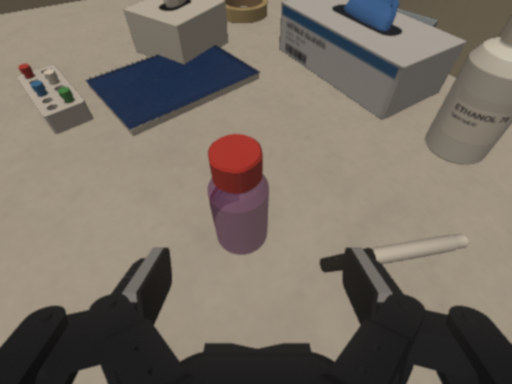

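The picture shows the bottle straight ahead: cap 209–262 × 135–193, foot near edge at about (242,251). The pen is off to the right, clear of the path.

Run:
```python
from h import *
d=load('w1'); a=d['C'][:3,3]
for c in ((.527,.414),(.528,.418),(.526,.41)):
    c=np.array([*c,0]); u=c-a;u[2]=0;u/=np.linalg.norm(u)
    print(c,'far cap',proj(d,c+u*.0185+[0,0,.109]),'near foot',proj(d,c-u*.024),)
S=load('scene0');D=load('side0')
print(tri((S,231.3,248),(D,218.3,255.5),(d,235.4,151)))
p,R=cur();c=np.array([.527,.414,.048]);print('G in tool',R.T@(c-p))
```

```text
[0.527 0.414 0.   ] far cap (np.float64(232.70600665378763), np.float64(133.37996434542288)) near foot (np.float64(242.46595951732692), np.float64(257.74342512573594))
[0.528 0.418 0.   ] far cap (np.float64(231.40259424413625), np.float64(129.76209036655274)) near foot (np.float64(241.54820632214717), np.float64(253.73446230782))
[0.526 0.41  0.   ] far cap (np.float64(234.04687320515941), np.float64(137.08398989894323)) near foot (np.float64(243.3944522219245), np.float64(261.8277771409956))
(array([0.52707003, 0.41100132, 0.11190613]), [np.float64(0.0011958445365343625), np.float64(0.000930393961470108), np.float64(0.00039702581187835845)])
G in tool [-0.00618084 -0.0138786   0.16001014]
```

Run:
```python
from h import *
G=np.array([.528,.414,.048]);R=Rt(60,58);d=R[:,2]
plan([(G-.10*d,R,3)])
```

```text
[-0.02,-0.05,0.2,-0.01,0.01,0.01,1,-0.03,-0.05,0.2,-0.01,0.01,0.01,1,-0.02,-0.05,0.2,-0.01,0,0,1.0]
end [0.4855 0.3406 0.1016] err [-0.0001  0.      0.0006]
```

Emit:
{"api": "move_arm", "payload": {
  "steps": [-0.02,-0.05,0.2,-0.01,0.01,0.01,1,-0.03,-0.05,0.2,-0.01,0.01,0.01,1,-0.02,-0.05,0.2,-0.01,0,0,1]
}}

```text
time_s: 1.88
tcp_pos: [0.4877, 0.3394, 0.1046]
eef_rot: [[0.266, 0.866, 0.422], [0.464, -0.499, 0.732], [0.845, 0.001, -0.535]]
wrist_force: [0.1, -1.1, 0.3]
gripper_width: 1.001
gripper_force: 0.0
```

Run:
```python
from h import *
s=r.read_state();print(np.round(s['joints'],1),s['tcp_pos'],np.round(s['eef_rot'],3),s['time_s'])
d=snap('wrist','w2')
for k in 'red','purple': print(k,blobs(d,k)[0])
for z in(0,.048,.098): print(proj(d,np.array([.528,.414,z])))
G=np.array([.528,.414,.048]);R=Rt(60,58)
plan([(G-.05*R[:,2],R,4)])
```

```text
[ 13.   21.6 -58.3 -37.   38.1 150.1] [0.48771757 0.33939458 0.1046414 ] [[ 0.266  0.866  0.422]
 [ 0.464 -0.499  0.732]
 [ 0.845  0.001 -0.535]] 1.875
red [([213, 138, 76, 83, 5033], [250.5, 178.1])]
purple [([211, 197, 82, 94, 4891], [252.1, 246.1])]
(np.float64(253.18219382990802), np.float64(263.8871885284728))
(np.float64(252.56309626021692), np.float64(230.0726386500853))
(np.float64(251.59465033984776), np.float64(177.1769975071418))
[-0.01,0,0.13,0,0,0,1,0,-0.01,0.13,0,0,0,1,-0.01,0,0.12,0,0.01,0,1,0,-0.01,0.13,0,0,0,1.0]
end [0.5067 0.3778 0.0746] err [-0.0001  0.0005  0.0002]
```

Emit:
{"api": "move_arm", "payload": {
  "steps": [-0.01,0,0.13,0,0,0,1,0,-0.01,0.13,0,0,0,1,-0.01,0,0.12,0,0.01,0,1,0,-0.01,0.13,0,0,0,1,0,0,0,0,0,0,1]
}}

```text
time_s: 2.55
tcp_pos: [0.5068, 0.3772, 0.0755]
eef_rot: [[0.263, 0.867, 0.423], [0.46, -0.498, 0.735], [0.848, 0.001, -0.53]]
wrist_force: [0.7, 0.2, 0.3]
gripper_width: 0.996
gripper_force: 0.0
```

Emit:
{"api": "move_arm", "payload": {
  "steps": [0,0,0,0,0,0,0.3,0,0,0,0,0,0,0.3,0,0,0,0,0,0,0.3,0,0,0,0,0,0,0.3,0,0,0,0,0,0,0.3,0,0,0,0,0,0,0.3]
}}

```text
time_s: 3.3
tcp_pos: [0.5067, 0.3766, 0.0765]
eef_rot: [[0.263, 0.867, 0.424], [0.459, -0.499, 0.735], [0.848, 0.002, -0.529]]
wrist_force: [-2.0, -1.9, 3.1]
gripper_width: 0.547
gripper_force: 31.9
```

Run:
```python
from h import *
s=r.read_state();print(np.round(s['joints'],1),s['tcp_pos'],np.round(s['eef_rot'],3),s['gripper_width'],s['gripper_force'],s['wrist_force'])
d=snap('wrist','w3')
for k in 'red','purple': print(k,blobs(d,k)[0])
for z in(0,.048,.098): print(proj(d,np.array([.528,.414,z])))
p,R=cur();print(R.T@(np.array([.528,.414,.048])-p))
```

```text
[ 17.   28.4 -55.3 -43.3  35.3 153.6] [0.50674729 0.37664649 0.07654942] [[ 0.263  0.867  0.424]
 [ 0.459 -0.499  0.735]
 [ 0.848  0.002 -0.529]] 0.5470733477866911 31.889675930142403 [-1.98423624 -1.8516784   3.10438566]
red [([202, 154, 114, 122, 11015], [258.0, 212.6])]
purple [([200, 233, 115, 116, 7024], [256.0, 297.4])]
(np.float64(255.80327750999274), np.float64(308.8895433333266))
(np.float64(255.7045497129231), np.float64(274.6324417335305))
(np.float64(255.52652473656477), np.float64(212.8603787135545))
[-0.00148914 -0.00025402  0.0515426 ]
```

```bash
cat >> h.py <<'E'
def bpose(p,R,m,bz): # bottle mid & axis in fixture cradle frame (mm)
    q=p+R@m-fix(0,68.5,62); a=R@bz; return np.round([q@fx*1e3,q@fy*1e3,q[2]*1e3],1),np.round([a@fx,a@fy,a[2]],3)
E
python3 - <<'E'
from h import *
p,R=cur();m=R.T@(np.array([.528,.414,.0545])-p);bz=R.T@np.array([0,0,1.]);np.savez('m.npz',m=m,bz=bz);print(m,bz)
L=p+[-.01,-.05,.12];Rp=Rt(FA,-32)
T=fix(0,68.5,62)-Rp@m
H=T+[0,0,.07]
M=(L+H)/2+[0,0,.03]
Rm=Rt(71,13)
plan([(L,Rt(62,52),4),(M,Rm,6),(H,Rp,6)],.3)
E
```

```text
[ 0.00402592 -0.00024311  0.04810254] [ 0.84846998  0.0016782  -0.52924085]
[0.19,0.04,-0.26,0.01,-0.05,-0.01,0.3,0.18,0.04,-0.27,0.02,-0.05,-0.01,0.3,0.18,0.04,-0.27,0.01,-0.06,-0.01,0.3,0.17,0.04,-0.27,0.02,-0.05,-0.01,0.3]
[-0.02,0.04,-0.08,0.03,-0.23,-0.04,0.3,-0.03,0.03,-0.08,0.03,-0.23,-0.04,0.3,-0.04,0.03,-0.07,0.03,-0.22,-0.05,0.3,-0.05,0.03,-0.07,0.03,-0.23,-0.04,0.3,-0.06,0.03,-0.06,0.02,-0.23,-0.05,0.3,-0.07,0.03,-0.06,0.03,-0.22,-0.04,0.3]
[-0.09,0.03,0.05,-0.01,-0.26,-0.07,0.3,-0.09,0.02,0.06,-0.01,-0.26,-0.07,0.3,-0.08,0.02,0.07,-0.01,-0.26,-0.06,0.3,-0.07,0.01,0.08,-0.01,-0.26,-0.07,0.3,-0.06,0.01,0.09,-0.01,-0.26,-0.06,0.3,-0.05,0.02,0.09,-0.02,-0.27,-0.07,0.3]
end [0.4938 0.2255 0.1754] err [ 0.0002 -0.0002  0.0005]
```

Emit:
{"api": "move_arm", "payload": {
  "steps": [0.19,0.04,-0.26,0.01,-0.05,-0.01,0.3,0.18,0.04,-0.27,0.02,-0.05,-0.01,0.3,0.18,0.04,-0.27,0.01,-0.06,-0.01,0.3,0.17,0.04,-0.27,0.02,-0.05,-0.01,0.3]
}}

```text
time_s: 3.85
tcp_pos: [0.4963, 0.3263, 0.1964]
eef_rot: [[0.289, 0.884, 0.368], [0.546, -0.468, 0.695], [0.786, -0.0, -0.618]]
wrist_force: [0.7, -0.6, -0.3]
gripper_width: 0.544
gripper_force: 31.9
```

Emit:
{"api": "move_arm", "payload": {
  "steps": [-0.02,0.04,-0.08,0.03,-0.23,-0.04,0.3,-0.03,0.03,-0.08,0.03,-0.23,-0.04,0.3,-0.04,0.03,-0.07,0.03,-0.22,-0.05,0.3,-0.05,0.03,-0.07,0.03,-0.23,-0.04,0.3,-0.06,0.03,-0.06,0.02,-0.23,-0.05,0.3,-0.07,0.03,-0.06,0.03,-0.22,-0.04,0.3]
}}

```text
time_s: 4.6
tcp_pos: [0.4946, 0.2754, 0.2151]
eef_rot: [[0.319, 0.945, 0.07], [0.922, -0.326, 0.209], [0.22, -0.002, -0.976]]
wrist_force: [0.9, -0.5, -2.2]
gripper_width: 0.547
gripper_force: 31.9
```

Emit:
{"api": "move_arm", "payload": {
  "steps": [-0.09,0.03,0.05,-0.01,-0.26,-0.07,0.3,-0.09,0.02,0.06,-0.01,-0.26,-0.07,0.3,-0.08,0.02,0.07,-0.01,-0.26,-0.06,0.3,-0.07,0.01,0.08,-0.01,-0.26,-0.07,0.3,-0.06,0.01,0.09,-0.01,-0.26,-0.06,0.3,-0.05,0.02,0.09,-0.02,-0.27,-0.07,0.3,0,0,0,0,0,0,0.3]
}}

```text
time_s: 5.48
tcp_pos: [0.4931, 0.2261, 0.1725]
eef_rot: [[0.11, 0.991, -0.074], [0.839, -0.132, -0.528], [-0.533, -0.004, -0.846]]
wrist_force: [0.3, 0.9, -1.9]
gripper_width: 0.548
gripper_force: 31.9
```

Run:
```python
from h import *
s=r.read_state();print(np.round(s['joints'],1),s['tcp_pos'],np.round(s['eef_rot'],3),s['gripper_width'],s['gripper_force'],s['wrist_force'],s['time_s'])
z=np.load('m.npz');p,R=cur();print(bpose(p,R,z['m'],z['bz']))
a=snap('scene','s4');b=snap('side','d4');c=snap('wrist','w4')
for x in a,b,c: print(blobs(x,'red')[0],blobs(x,'purple',100)[0], proj(x,p+R@(z['m']+.0435*z['bz'])),proj(x,p+R@z['m']))
ca=cv2.resize(a['color'][100:250,210:360],(400,400)); cw=cv2.resize(c['color'],(400,300)); cw=np.vstack([cw,np.zeros((100,400,3),np.uint8)])
cv2.imwrite('pics/v4.png',np.hstack([ca,cw])[:,:,::-1])
```

```text
[ 26.7  33.    0.8  77.6 -26.  128.9] [0.49309092 0.22609649 0.17253639] [[ 0.11   0.991 -0.074]
 [ 0.839 -0.132 -0.528]
 [-0.533 -0.004 -0.846]] 0.5481907671739958 31.875164788216352 [ 0.34565684  0.88975813 -1.91230884] 5.475
(array([-0.6,  0.2, 67.7]), array([-0.002,  1.   , -0.005]))
[([310, 141, 33, 31, 244], [323.1, 155.1]), ([272, 185, 18, 17, 211], [280.1, 193.1])] [([295, 161, 15, 18, 179], [302.3, 168.9])] (np.float64(279.61537705467214), np.float64(193.7450902525295)) (np.float64(289.95207607526646), np.float64(181.6473483714396))
[([291, 155, 31, 29, 155], [302.3, 166.7]), ([258, 194, 14, 14, 122], [265.2, 200.0])] [([278, 172, 13, 14, 115], [283.8, 178.0])] (np.float64(263.11456656614155), np.float64(202.16344772703226)) (np.float64(272.48440788036766), np.float64(190.8875628467549))
[([203, 154, 113, 123, 11032], [258.1, 213.2]), ([203, 302, 13, 12, 116], [209.1, 308.4]), ([273, 334, 14, 12, 50], [280.4, 340.5])] [([200, 234, 115, 125, 7248], [256.2, 299.2])] (np.float64(253.37539014288237), np.float64(207.76669380476184)) (np.float64(254.20615380464346), np.float64(264.67233178910385))
```

View pics/v4.png

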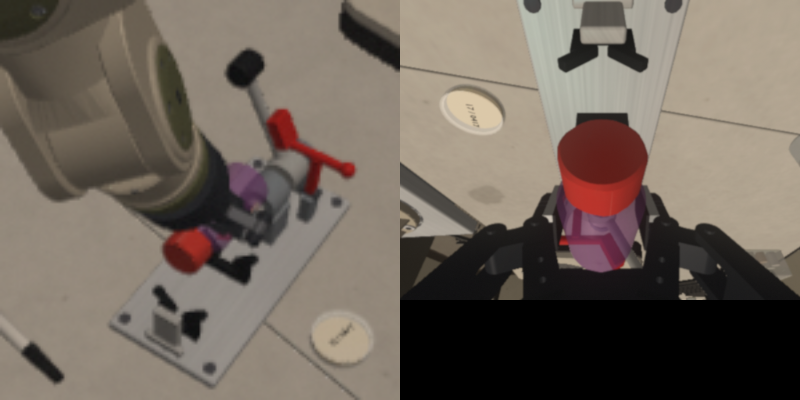

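The bottle is lying level in the air over the cradle, cap towards the stop. The wrist half shows the cap saddle arms at (563,65) and (645,65) and the stop at (603,25).

Run:
```python
from h import *
c=load('w4');print('cam',c['C'][:3,3],((c['C'][:3,3]-O)@fx,(c['C'][:3,3]-O)@fy))
for n,P in dict(sadL=(-34,113,60),sadR=(34,113,60),sadLf=(-34,121,60),sadRf=(34,121,60),stopNL=(-13,132,60),stopNR=(13,132,60),stopFR=(13,142,60),stopFL=(-13,142,60),plateL=(-60,150,12),plateR=(60,150,12),plateL0=(-60,90,12),plateR0=(60,90,12)).items(): print(n,np.round(proj(c,fix(*P)),1))
im=c['color'][0:110,130:390]
cv2.imwrite('pics/v5.png',cv2.resize(im,None,fx=3,fy=3,interpolation=cv2.INTER_CUBIC)[:,:,::-1])
```

```text
cam [0.50792021 0.32977224 0.19136585] (np.float64(0.00037323483377058286), np.float64(0.1956329167660369))
sadL [186.8  93.5]
sadR [324.5  93.7]
sadLf [183.8  78.4]
sadRf [327.5  78.6]
stopNL [226.4  55.5]
stopNR [284.8  55.6]
stopFR [286.6  32.1]
stopFL [224.6  32. ]
plateL [136.1 -25.9]
plateR [375.3 -25.4]
plateL0 [164.4  83.7]
plateR0 [347.3  83.9]
```

View pics/v5.png

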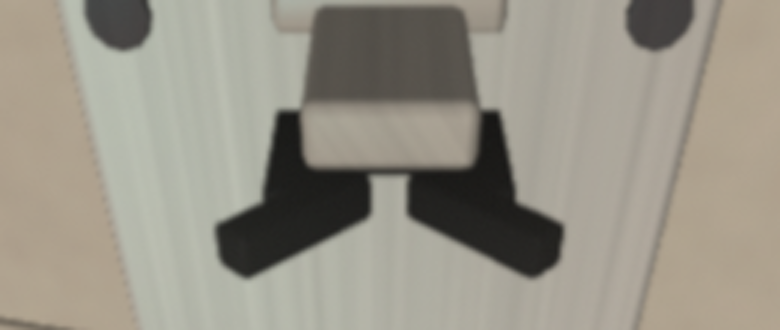

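Run:
```python
from h import *
z=np.load('m.npz');Rp=Rt(FA,-32);T=fix(0.3,68.5,62)-Rp@z['m']
st=plan([(T+[0,0,.006],Rp,5)],.3)
plan([(T+[0,0,-.001],Rp,7)],.3,st)
```

```text
[0.07,0,0.11,0,0,0,0.3,0.07,0,0.11,0,0,0,0.3,0.07,0,0.11,0,0,0,0.3,0.07,0,0.11,0,0,0,0.3,0.06,0,0.11,0,0,0,0.3]
end [0.494  0.2253 0.1106] err [ 0.0001 -0.0004 -0.0003]
[0.01,0,0.01,0,0,0,0.3,0,0,0.01,0,0,0,0.3,0.01,0,0.01,0,0,0,0.3,0,0,0.01,0,0,0,0.3,0.01,0,0,0,0,0,0.3,0,0,0.01,0,0,0,0.3,0.01,0,0,0,0,0,0.3]
end [0.4941 0.226  0.1043] err [0.0002 0.0004 0.0003]
```

Emit:
{"api": "move_arm", "payload": {
  "steps": [0.07,0,0.11,0,0,0,0.3,0.07,0,0.11,0,0,0,0.3,0.07,0,0.11,0,0,0,0.3,0.07,0,0.11,0,0,0,0.3,0.06,0,0.11,0,0,0,0.3,0,0,0,0,0,0,0.3]
}}

```text
time_s: 6.38
tcp_pos: [0.4934, 0.2248, 0.1094]
eef_rot: [[0.112, 0.991, -0.072], [0.839, -0.133, -0.528], [-0.533, -0.001, -0.846]]
wrist_force: [-0.4, 0.2, -1.4]
gripper_width: 0.541
gripper_force: 31.9
```

Emit:
{"api": "move_arm", "payload": {
  "steps": [0.01,0,0.01,0,0,0,0.3,0,0,0.01,0,0,0,0.3,0,0,0,0,0,0,0.3]
}}

```text
time_s: 6.75
tcp_pos: [0.4938, 0.2249, 0.1085]
eef_rot: [[0.113, 0.991, -0.07], [0.839, -0.133, -0.527], [-0.532, 0.001, -0.847]]
wrist_force: [-0.2, 0.1, -1.3]
gripper_width: 0.55
gripper_force: 31.9
```

Emit:
{"api": "move_arm", "payload": {
  "steps": [0.01,0,0.01,0,0,0,0.3,0,0,0.01,0,0,0,0.3,0,0,0,0,0,0,0.3]
}}

```text
time_s: 7.12
tcp_pos: [0.4944, 0.2248, 0.1068]
eef_rot: [[0.114, 0.991, -0.069], [0.839, -0.133, -0.527], [-0.531, 0.002, -0.847]]
wrist_force: [2.3, 1.0, 4.2]
gripper_width: 0.548
gripper_force: 32.2
```

Run:
```python
from h import *
s=r.read_state();print(s['wrist_force'],s['moment'],s['time_s'])
z=np.load('m.npz');p,R=cur();print(bpose(p,R,z['m'],z['bz']))
```

```text
[2.26904494 1.01026277 4.16839635] [ 0.10492948 -0.23657182  0.31569287] 7.125
(array([ 1.1, -0.9,  1.9]), array([-0.001,  1.   , -0.003]))
```

Emit:
{"api": "move_arm", "payload": {
  "steps": [0,0.01,0.01,0,0,0,0.3,0,0,0,0,0,0,0.3]
}}

```text
time_s: 7.38
tcp_pos: [0.4947, 0.2246, 0.1064]
eef_rot: [[0.112, 0.991, -0.069], [0.84, -0.132, -0.526], [-0.531, 0.001, -0.847]]
wrist_force: [-0.7, 4.0, 9.1]
gripper_width: 0.544
gripper_force: 32.6
```

Emit:
{"api": "move_arm", "payload": {
  "steps": [0,0,0,0,0,0,0.56,0,0,0,0,0,0,0.6,0,0,0,0,0,0,0.65,0,0,0,0,0,0,0.8,0,0,0,0,0,0,0.9,0,0,0,0,0,0,0.9]
}}

```text
time_s: 8.12
tcp_pos: [0.4946, 0.224, 0.1051]
eef_rot: [[0.113, 0.991, -0.071], [0.839, -0.133, -0.527], [-0.532, 0.0, -0.847]]
wrist_force: [-0.4, 0.0, -0.5]
gripper_width: 0.897
gripper_force: 0.0
```

Run:
```python
from h import *
s=r.read_state();print(s['wrist_force'],s['gripper_force'],s['gripper_width'])
p,R=cur()
# withdraw along -tool z 60mm, then up/upright
a=p-R[:,2]*.07
plan([(a,R,4)],.9)
```

```text
[-0.39954665  0.03000496 -0.52412327] 0.0 0.897459626666566
[0,0,-0.18,0,0,0,0.9,0,0,-0.17,0,0,0,0.9,0,0,-0.18,0,0,0,0.9,0,0,-0.17,0,0,0,0.9]
end [0.4995 0.2609 0.1644] err [-0.  0. -0.]
```

Emit:
{"api": "move_arm", "payload": {
  "steps": [0,0,-0.18,0,0,0,0.9,0,0,-0.17,0,0,0,0.9,0,0,-0.18,0,0,0,0.9,0,0,-0.17,0,0,0,0.9]
}}

```text
time_s: 8.62
tcp_pos: [0.4995, 0.2612, 0.165]
eef_rot: [[0.113, 0.991, -0.071], [0.839, -0.133, -0.527], [-0.532, 0.0, -0.847]]
wrist_force: [0.1, -0.6, 0.2]
gripper_width: 0.9
gripper_force: 0.0
```

Run:
```python
from h import *
a=snap('scene','s6');b=snap('side','d6');c=snap('wrist','w6');s=r.read_state();print(s['tcp_pos'])
for x in a,b,c: print(blobs(x,'red')[0],blobs(x,'purple',100)[0], proj(x,fix(0,112,62)),proj(x,fix(0,54,62)))
ca=cv2.resize(a['color'][100:250,210:360],(400,400)); cw=cv2.resize(c['color'],(400,300)); cw=np.vstack([cw,np.zeros((100,400,3),np.uint8)])
cv2.imwrite('pics/v6.png',np.hstack([ca,cw])[:,:,::-1])
st=plan([(fix(-30,60,260),Rt(FA,-12),5),(fix(-55,-35,215),Rt(FA,0),4)],0)
st=plan([(fix(-55,-35,138),Rt(FA,0),3)],0,st)
```

```text
[0.49991148 0.2613635  0.16491695]
[([310, 141, 33, 31, 244], [323.0, 155.0]), ([271, 202, 17, 16, 186], [278.7, 209.3])] [([289, 178, 18, 16, 191], [298.4, 185.1])] (np.float64(278.6798924990809), np.float64(210.7397310129091)) (np.float64(291.5802984710136), np.float64(195.23723232454026))
[([291, 155, 30, 29, 154], [302.2, 166.6]), ([258, 212, 13, 13, 99], [264.2, 217.8])] [([262, 206, 18, 14, 112], [270.7, 211.8])] (np.float64(262.53232324301564), np.float64(220.28059805982798)) (np.float64(274.2975062251189), np.float64(205.60068219424267))
[([222, 134, 67, 70, 3912], [255.3, 167.0]), ([184, 279, 93, 69, 1500], [230.7, 323.7])] [([220, 184, 71, 91, 4522], [255.3, 231.4])] (np.float64(252.39755026005014), np.float64(163.12253971309605)) (np.float64(253.0625228979449), np.float64(220.6510176460327))
[-0.21,-0.06,-0.09,0,0.14,0,0,-0.21,-0.06,-0.11,0,0.14,0,0,-0.2,-0.07,-0.12,0,0.14,0,0,-0.19,-0.06,-0.13,0,0.14,0,0,-0.18,-0.07,-0.14,0,0.14,0.01,0.0]
[-0.21,-0.06,0.16,0,0.1,0,0,-0.22,-0.06,0.15,0,0.11,0,0,-0.22,-0.06,0.13,0,0.1,0,0,-0.23,-0.07,0.12,0.01,0.11,0,0.0]
end [0.4215 0.1091 0.2155] err [-0.0002  0.0003  0.0005]
[0,0,0.26,0,0,0,0,0,0,0.26,0,0,0,0,0,0,0.25,0,0,0,0.0]
end [0.4214 0.1092 0.1385] err [-0.0004  0.0004  0.0005]
```

View pics/v6.png

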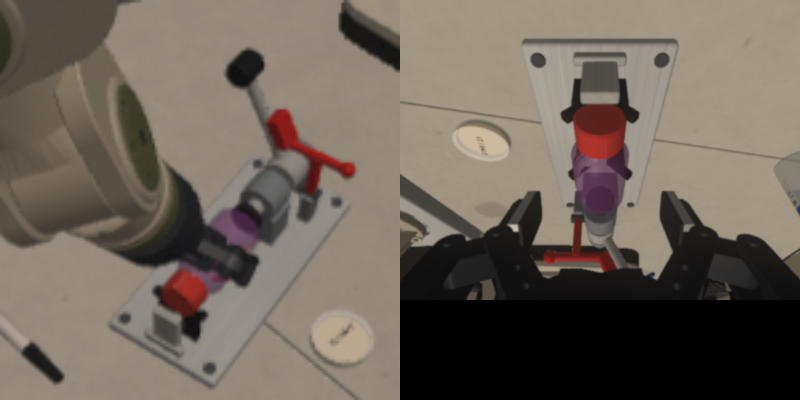

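The bottle lies in the cradle (scene cap at 279,209, body at 298,185), and the catch ball is still up.

Emit:
{"api": "move_arm", "payload": {
  "steps": [-0.21,-0.06,-0.09,0,0.14,0,0.9,-0.21,-0.06,-0.11,0,0.14,0,0,-0.2,-0.07,-0.12,0,0.14,0,0,-0.19,-0.06,-0.13,0,0.14,0,0,-0.18,-0.07,-0.14,0,0.14,0.01,0]
}}

```text
time_s: 9.4
tcp_pos: [0.4582, 0.1984, 0.2589]
eef_rot: [[0.136, 0.99, -0.028], [0.969, -0.139, -0.206], [-0.208, 0.001, -0.978]]
wrist_force: [0.5, -0.2, 1.1]
gripper_width: 0.044
gripper_force: 0.0
```

Emit:
{"api": "move_arm", "payload": {
  "steps": [-0.21,-0.06,0.16,0,0.1,0,0,-0.22,-0.06,0.15,0,0.11,0,0,-0.22,-0.06,0.13,0,0.1,0,0,-0.23,-0.07,0.12,0.01,0.11,0,0,0,0,0,0,0,0,0]
}}

```text
time_s: 10.02
tcp_pos: [0.4193, 0.107, 0.2139]
eef_rot: [[0.142, 0.99, -0.006], [0.99, -0.142, -0.001], [-0.002, -0.006, -1.0]]
wrist_force: [-0.1, -0.6, 0.7]
gripper_width: -0.001
gripper_force: 0.0
```

Run:
```python
from h import *
s=r.read_state();print(s['gripper_width'],np.round(s['joints'],1))
p,R=cur();q=p-O;print(q@fx,q@fy,q[2])
st=plan([(fix(-55,-35,138),Rt(FA,0),4)],0)
st=plan([(fix(-55,-100,138),Rt(FA,0),8)],0,st)
```

```text
-0.0005615801251094923 [  3.7   5.5 -26.1  58.8  -0.  101.8]
-0.057242679957315606 -0.03708010222148523 0.21394551459607564
[0.01,0.01,0.19,0,0,0,0,0,0.01,0.19,0,0,0,0,0.01,0,0.19,-0.01,0,-0.01,0,0,0.01,0.19,0,0,0,0.0]
end [0.4221 0.1085 0.1379] err [ 0.0004 -0.0003 -0.0001]
[-0.08,0,0,0,0,0,0,-0.08,0,0,0,0,0,0,-0.08,0,0,0,0,0,0,-0.08,0,0,0,0,0,0,-0.08,0,0,0,0,0,0,-0.08,0,0,0,0,0,0,-0.08,0,0,0,0,0,0,-0.09,0,0,0,0,0,0.0]
end [0.4132 0.0441 0.138 ] err [ 0.0003 -0.0003  0.    ]
```

Emit:
{"api": "move_arm", "payload": {
  "steps": [0.01,0.01,0.19,0,0,0,0,0,0.01,0.19,0,0,0,0,0.01,0,0.19,-0.01,0,-0.01,0,0,0.01,0.19,0,0,0,0,0,0,0,0,0,0,0]
}}

```text
time_s: 10.65
tcp_pos: [0.4235, 0.1107, 0.1381]
eef_rot: [[0.133, 0.991, -0.001], [0.991, -0.133, -0.002], [-0.002, -0.001, -1.0]]
wrist_force: [-0.6, 0.6, 0.3]
gripper_width: -0.001
gripper_force: 0.0
```

Emit:
{"api": "move_arm", "payload": {
  "steps": [-0.08,0,0,0,0,0,0,-0.08,0,0,0,0,0,0,-0.08,0,0,0,0,0,0,-0.08,0,0,0,0,0,0,-0.08,0,0,0,0,0,0,-0.08,0,0,0,0,0,0,-0.08,0,0,0,0,0,0,-0.08,0,0,0,0,0,0]
}}

```text
time_s: 11.65
tcp_pos: [0.4156, 0.0469, 0.139]
eef_rot: [[0.133, 0.991, 0.002], [0.991, -0.133, 0.001], [0.001, 0.001, -1.0]]
wrist_force: [2.9, 7.8, -8.5]
gripper_width: -0.004
gripper_force: 4.5
```

Run:
```python
from h import *
s=r.read_state();p,R=cur();q=p-O;print(q@fx,q@fy,q[2],s['wrist_force'])
a=snap('scene','s7');b=snap('side','d7')
for x in a,b:
    print(blobs(x,'red')[0])
    for t in(0,.6,.8,1.,1.2): print(t,proj(x,fix(-62,-75-50*np.sin(t),50+50*np.cos(t))))
```

```text
-0.05268716176370304 -0.09712580534855002 0.13904843013123952 [ 2.89809022  7.84343799 -8.476386  ]
[([321, 138, 10, 16, 63], [323.8, 146.2]), ([325, 153, 11, 18, 71], [330.4, 162.2]), ([271, 202, 17, 16, 181], [278.9, 209.3])]
0 (np.float64(340.3740009140182), np.float64(164.2332337036531))
0.6 (np.float64(344.9333525455484), np.float64(159.9659136618813))
0.8 (np.float64(345.8606021992156), np.float64(159.92036892028273))
1.0 (np.float64(346.4296895383445), np.float64(160.5601905248735))
1.2 (np.float64(346.62827507378864), np.float64(161.84005524548334))
[([301, 152, 14, 31, 117], [307.2, 166.4]), ([258, 213, 13, 12, 94], [264.3, 217.7])]
0 (np.float64(319.5197478653814), np.float64(174.77743920242852))
0.6 (np.float64(323.57678789637737), np.float64(171.1038377962432))
0.8 (np.float64(324.4355211190406), np.float64(171.23428471485127))
1.0 (np.float64(324.99086911564615), np.float64(172.02713379283188))
1.2 (np.float64(325.22938842311896), np.float64(173.43302352544717))
```

Emit:
{"api": "move_arm", "payload": {
  "steps": [0.2,0,0,0,0,0,0,0.15,0,-0.4,0,0,0,0,0,0,-0.5,0,0,0,0,-0.2,0,-0.3,0,0,0,0.5,-0.3,0.4,0,0,0,0,1,-0.1,0.4,0,0,0,0,1,0,0,0,0,0,0,1]
}}

```text
time_s: 12.62
tcp_pos: [0.4935, 0.0096, 0.2593]
eef_rot: [[0.135, 0.991, 0.002], [0.991, -0.135, -0.002], [-0.002, 0.003, -1.0]]
wrist_force: [-0.5, -1.3, -0.5]
gripper_width: 0.848
gripper_force: 0.0
```

Run:
```python
from h import *
s=r.read_state();p,R=cur();q=p-O;print(q@fx,q@fy,q[2],s['wrist_force'])
a=snap('scene','s8');b=snap('wrist','w8')
print(blobs(a,'red')[0],blobs(b,'red')[0])
ca=cv2.resize(a['color'][100:250,210:360],(400,400)); cw=cv2.resize(b['color'],(400,300)); cw=np.vstack([cw,np.zeros((100,400,3),np.uint8)])
cv2.imwrite('pics/v8.png',np.hstack([ca,cw])[:,:,::-1])
for t in(0,.8,1.,1.2): print(t,proj(a,fix(-62,-75-50*np.sin(t),50+50*np.cos(t))),proj(b,fix(-62,-75-50*np.sin(t),50+50*np.cos(t))))
print('grip',proj(a,fix(58,-75,167)),proj(b,fix(58,-75,167)),proj(b,fix(58,-60,181)),proj(b,fix(58,-90,181)))
```

```text
0.02948935061106319 -0.12350375001140239 0.25928716097410076 [-0.45849746 -1.31188106 -0.46049496]
[([321, 138, 28, 33, 212], [330.5, 153.7]), ([271, 202, 17, 16, 182], [278.9, 209.3])] [([147, 128, 108, 89, 1992], [205.9, 178.2])]
0 (np.float64(340.3740009140182), np.float64(164.2332337036531)) (np.float64(138.82169218087128), np.float64(136.6557988091352))
0.8 (np.float64(345.8606021992156), np.float64(159.92036892028273)) (np.float64(150.73664503302317), np.float64(176.7276603752671))
1.0 (np.float64(346.4296895383445), np.float64(160.5601905248735)) (np.float64(154.5131139262702), np.float64(181.1450940050807))
1.2 (np.float64(346.62827507378864), np.float64(161.84005524548334)) (np.float64(158.20978392956147), np.float64(183.15045094246057))
grip (np.float64(301.96997370301966), np.float64(126.01391968008082)) (np.float64(311.87285972772605), np.float64(154.07437865716332)) (np.float64(318.70810819636296), np.float64(129.37404290613824)) (np.float64(314.914929904676), np.float64(187.88200830281892))
```

View pics/v8.png

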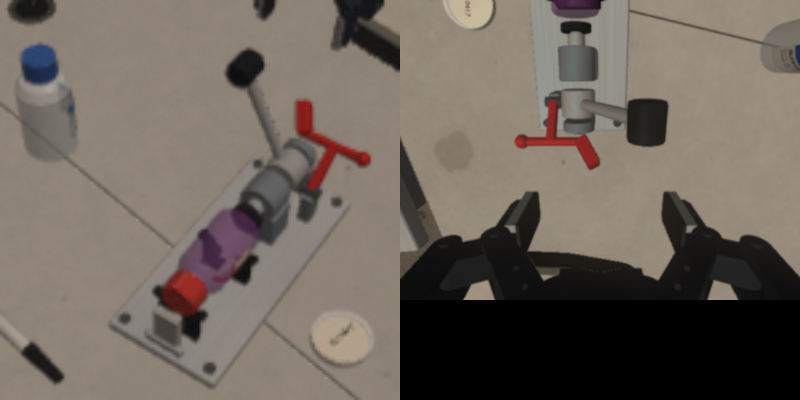

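Run:
```python
from h import *
RG=Rt(FA+90,0)
st=plan([(fix(50,-95,290),Rt(FA+45,0),5)],1)
st=plan([(fix(58,-75,285),RG,5)],1,st)
```

```text
[0.05,0.05,-0.06,0,0,-0.31,1,0.05,0.05,-0.06,0,0,-0.31,1,0.04,0.06,-0.06,0,0,-0.32,1,0.03,0.07,-0.07,0,0,-0.31,1,0.01,0.07,-0.06,0,0,-0.32,1.0]
end [0.5179 0.0348 0.2899] err [ 0.0002 -0.0003 -0.0001]
[0.02,0.04,0.01,0,0,-0.31,1,0.01,0.04,0.01,0,0,-0.31,1,0,0.04,0.01,0,0,-0.32,1,0,0.05,0.01,0,0,-0.31,1,-0.01,0.04,0.01,0,0,-0.32,1.0]
end [0.5285 0.0537 0.2849] err [ 0.0002 -0.0001 -0.0001]
```

Emit:
{"api": "move_arm", "payload": {
  "steps": [0.05,0.05,-0.06,0,0,-0.31,1,0.05,0.05,-0.06,0,0,-0.31,1,0.04,0.06,-0.06,0,0,-0.32,1,0.03,0.07,-0.07,0,0,-0.31,1,0.01,0.07,-0.06,0,0,-0.32,1]
}}

```text
time_s: 13.35
tcp_pos: [0.5171, 0.036, 0.2907]
eef_rot: [[-0.611, 0.791, 0.0], [0.791, 0.611, -0.001], [-0.001, -0.001, -1.0]]
wrist_force: [-0.5, 0.8, -0.2]
gripper_width: 0.999
gripper_force: 0.0
```

Emit:
{"api": "move_arm", "payload": {
  "steps": [0.02,0.04,0.01,0,0,-0.31,1,0.01,0.04,0.01,0,0,-0.31,1,0,0.04,0.01,0,0,-0.32,1,0,0.05,0.01,0,0,-0.31,1,-0.01,0.04,0.01,0,0,-0.32,1,0,0,0,0,0,0,1]
}}

```text
time_s: 14.1
tcp_pos: [0.5278, 0.0548, 0.2854]
eef_rot: [[-0.991, 0.135, 0.0], [0.135, 0.991, -0.001], [-0.001, -0.001, -1.0]]
wrist_force: [-0.4, 0.7, -0.8]
gripper_width: 0.999
gripper_force: 0.0
```

Run:
```python
from h import *
s=r.read_state();p,R=cur();q=p-O;print(q@fx,q@fy,q[2],np.round(s['joints'],1),s['time_s'])
b=snap('wrist','w9'); g=cv2.cvtColor(b['color'],cv2.COLOR_RGB2GRAY)
for P in((58,-75,167),(58,-60,178),(58,-90,178)): print(proj(b,fix(*P)))
n,l,st,c=cv2.connectedComponentsWithStats((g<45).astype(np.uint8))
print([(st[i].tolist(),c[i].round(1).tolist()) for i in range(1,n) if st[i][4]>150])
plan([(fix(58,-75,219),Rt(FA+90,0),5)],1)
```

```text
0.057410748948995206 -0.07413461912146915 0.2854119358196869 [-2.7 13.4 -6.1 70.5 -0.1  5. ] 14.1
(np.float64(256.01185053884575), np.float64(216.68532662917914))
(np.float64(279.0805902262854), np.float64(223.4170754618571))
(np.float64(232.85282836484282), np.float64(223.37625300268232))
[([0, 0, 23, 197, 3388], [9.1, 110.3]), ([348, 86, 26, 64, 515], [357.2, 118.2]), ([432, 90, 30, 18, 159], [448.3, 96.6]), ([329, 104, 14, 32, 317], [336.5, 119.6]), ([485, 168, 27, 36, 427], [498.4, 185.9]), ([234, 200, 43, 40, 1381], [255.2, 219.6]), ([0, 249, 512, 135, 31779], [256.1, 343.2])]
[0,0,0.13,0,0,0,1,0,0,0.13,0,0,0,1,0,0,0.13,0,0,0,1,0,0,0.14,0,0,0,1,0,-0.01,0.13,0,0,0,1.0]
end [0.5279 0.0535 0.2195] err [-0.0004 -0.0003  0.0005]
```

View pics/w9.png

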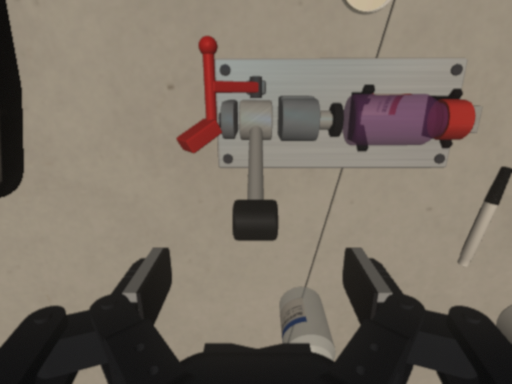

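The view from above shows the grip at (255,219) midway between the fingers, as computed. The catch is tipped out (ball 208,45) and the bottle lies straight in the cradle.

Emit:
{"api": "move_arm", "payload": {
  "steps": [0,0,0.13,0,0,0,1,0,0,0.13,0,0,0,1,0,0,0.13,0,0,0,1,0,0,0.14,0,0,0,1,0,-0.01,0.13,0,0,0,1,0,0,0,0,0,0,0.6],
  "squeeze": 40
}}

```text
time_s: 14.9
tcp_pos: [0.5282, 0.053, 0.218]
eef_rot: [[-0.991, 0.134, -0.001], [0.134, 0.991, -0.001], [0.001, -0.001, -1.0]]
wrist_force: [0.7, -0.4, 0.2]
gripper_width: 0.818
gripper_force: 0.0
```

Emit:
{"api": "move_arm", "payload": {
  "steps": [0,0,0,0,0,0,0.1,0,0,0,0,0,0,0.1,0,0,0,0,0,0,0.1,0,0,0,0,0,0,0.1,0,0,0,0,0,0,0.1]
}}

```text
time_s: 15.52
tcp_pos: [0.5295, 0.0531, 0.2201]
eef_rot: [[-0.991, 0.134, 0.003], [0.134, 0.991, -0.001], [-0.003, -0.0, -1.0]]
wrist_force: [-0.2, 0.7, 4.3]
gripper_width: 0.345
gripper_force: 44.1
```

Run:
```python
from h import *
s=r.read_state();p,R=cur();q=p-O;print(q@fx,q@fy,q[2],s['wrist_force'],s['gripper_width'],s['gripper_force'])
RG=Rt(FA+90,0);y=q@fy*1e3;dz=q[2]*1e3-167.3;dx=q@fx*1e3-57.5
w=[(fix(120*np.sin(f)+dx*(i<2),y,62+120*np.cos(f)+dz),RG,2) for i,f in enumerate(np.linspace(.5,-.31,10)[1:])]
plan(w,.1)
```

```text
0.05928719634820519 -0.07551382888602473 0.22011854526972227 [-0.15696137  0.71272173  4.29166475] 0.3451933247871737 44.053030014038086
[0.05,0,-0.02,0,0,0,0.1,0.05,0,-0.03,0,0.01,0,0.1]
[0.05,0,-0.02,0,0,0,0.1,0.05,0,-0.02,0,0,0,0.1]
[0.06,0,-0.01,0,0,0,0.1,0.06,0,-0.02,0,0,0,0.1]
[0.05,0,-0.01,0,0,0,0.1,0.06,0,0,0,0,0,0.1]
[0.05,0,-0.01,0,0,0,0.1,0.05,0,-0.01,0,0,0,0.1]
[0.06,0,0,0,0,0,0.1,0.05,0,0,0,0,0,0.1]
[0.05,0,0.01,0,0,0,0.1,0.06,0,0,0,0,0,0.1]
[0.05,0,0.01,0,0,0,0.1,0.05,0,0.01,0,0,0,0.1]
[0.05,0,0.02,0,0,0,0.1,0.06,0,0.01,0,0,0,0.1]
end [0.4343 0.066  0.2292] err [-0.0001 -0.0001  0.0001]
```

Emit:
{"api": "move_arm", "payload": {
  "steps": [0.05,0,-0.02,0,0,0,0.1,0.05,0,-0.03,0,0.01,0,0.1,0.05,0,-0.02,0,0,0,0.1,0.05,0,-0.02,0,0,0,0.1,0.06,0,-0.01,0,0,0,0.1,0.06,0,-0.02,0,0,0,0.1]
}}

```text
time_s: 16.27
tcp_pos: [0.4975, 0.0574, 0.2322]
eef_rot: [[-0.991, 0.134, -0.002], [0.134, 0.991, -0.0], [0.002, -0.001, -1.0]]
wrist_force: [4.3, 0.6, 4.3]
gripper_width: 0.345
gripper_force: 44.4
```

Emit:
{"api": "move_arm", "payload": {
  "steps": [0.05,0,-0.01,0,0,0,0.1,0.06,0,0,0,0,0,0.1,0.05,0,-0.01,0,0,0,0.1,0.05,0,-0.01,0,0,0,0.1,0.06,0,0,0,0,0,0.1,0.05,0,0,0,0,0,0.1]
}}

```text
time_s: 17.02
tcp_pos: [0.4652, 0.0618, 0.2347]
eef_rot: [[-0.991, 0.134, -0.003], [0.134, 0.991, -0.0], [0.003, -0.001, -1.0]]
wrist_force: [3.5, 0.6, 4.4]
gripper_width: 0.343
gripper_force: 44.3
```

Emit:
{"api": "move_arm", "payload": {
  "steps": [0.05,0,0.01,0,0,0,0.1,0.06,0,0,0,0,0,0.1,0.05,0,0.01,0,0,0,0.1,0.05,0,0.01,0,0,0,0.1,0.05,0,0.02,0,0,0,0.1,0.06,0,0.01,0,0,0,0.1,0,0,0,0,0,0,0.1]
}}

```text
time_s: 17.9
tcp_pos: [0.4366, 0.0656, 0.2295]
eef_rot: [[-0.991, 0.134, 0.003], [0.134, 0.991, -0.001], [-0.004, -0.001, -1.0]]
wrist_force: [12.9, -1.1, 0.5]
gripper_width: 0.347
gripper_force: 43.6
```

Run:
```python
from h import *
s=r.read_state();p,R=cur();q=p-O;print(q@fx,q@fy,q[2],s['wrist_force'],s['gripper_width'],s['gripper_force'],s['time_s'])
print('lever ~',.5-np.arctan2(q@fx,q[2]-.0528-.062))
a=snap('scene','s10');b=snap('wrist','w10');print(blobs(a,'red')[0],blobs(a,'purple',80)[0])
ca=cv2.resize(a['color'][100:250,210:360],(400,400)); cw=cv2.resize(b['color'],(400,300)); cw=np.vstack([cw,np.zeros((100,400,3),np.uint8)])
cv2.imwrite('pics/v10.png',np.hstack([ca,cw])[:,:,::-1])
```

```text
-0.034477040410897386 -0.0757339888420669 0.229486452493241 [12.88945372 -1.11380754  0.52679776] 0.3473285159780895 43.630340695381165 17.9
lever ~ 0.7920254972121168
[([321, 138, 6, 12, 62], [323.2, 143.0]), ([325, 151, 24, 20, 131], [334.6, 159.4]), ([269, 204, 17, 16, 164], [277.1, 210.9])] [([275, 181, 30, 31, 519], [290.4, 194.9])]
```

View pics/v10.png

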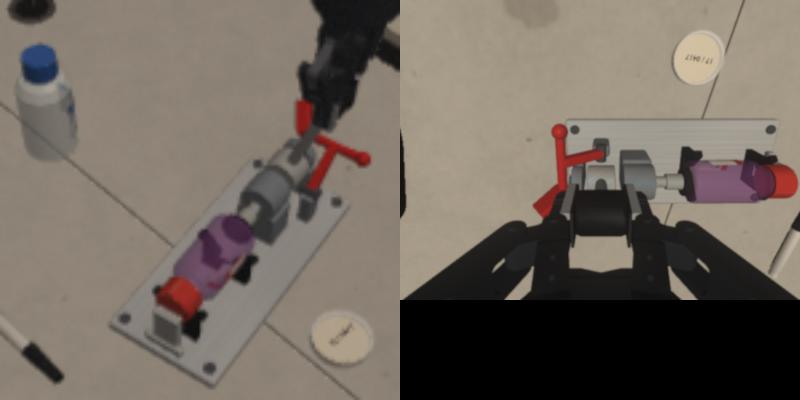

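The lever is against its stop with 13 N on the wrist. The ram is extended and the bottle is against the stop (cap at scene 277,211). I'll hold for half a second, then hand in.

Emit:
{"api": "move_arm", "payload": {
  "steps": [0,0,0,0,0,0,0.1,0,0,0,0,0,0,0.1,0,0,0,0,0,0,0.1,0,0,0,0,0,0,0.1,0,0,0,0,0,0,0.1]
}}

```text
time_s: 18.62
tcp_pos: [0.4366, 0.0656, 0.2295]
eef_rot: [[-0.991, 0.134, 0.003], [0.134, 0.991, -0.001], [-0.003, -0.0, -1.0]]
wrist_force: [12.4, -0.7, 0.5]
gripper_width: 0.341
gripper_force: 43.7
```

```bash
python3 -c "
from h import *
s=r.read_state();print(s['tcp_pos'],s['wrist_force'],s['gripper_force']);print(r.close_job())"
```

```text
[0.43658041 0.06564488 0.22947077] [12.43792483 -0.68134433  0.46720375] 43.70988428592682
the job is handed in; nothing more can be done
None
```

The job is handed in at about 18.6 s of the 67 s; the hand-in gave no verdict. The bottle is in the cradle with its cap pressed against the stop, the catch is tipped out, and the gripper holds the lever fully pulled (about 0.79 rad from the arm pose).

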